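# Ease a tool holder down the gauging bed onto a hidden probe

## Task

Take the tool holder with the long round nose and set it down, nose towards the white hood, between the guides of the sloped bed in front of the hood, and let go of it. Then slide it down the bed until its nose finds the sprung probe hidden in the hood and press it lightly against the probe with about 6 N for one second (12 N would damage the probe), then leave it resting against the probe. Do not bang it down, and leave the other things on the bench where they are.

Things in the scene. Friction and masses are not known exactly. Their poses are not given: they have to be found in the camera images.
- holder: the tool holder to measure: a black block 70 mm long (x), 44 mm wide (y), 50 mm high (z), with a long round steel nose of 32 mm diameter that stands out 65 mm from its +x face, the nose's axis 28 mm above the underside. 0.45 to 0.8 kg. Origin: centre of the block's underside; x along the nose, z up
- nose_tip (a point): centre of the flat front end of the holder's nose, 100 mm ahead (+x) of the holder's origin and 28 mm above its underside
- chute: gauging station's fixed sloped bed on a stand: an aluminium strip 86 mm wide that slopes down at 10 degrees (0.1745 rad) towards the chute's +x. Two steel guide strips, 8 mm high, run along the bed and leave 54 mm between them. Origin on the bench under the station; z vertical, x horizontal in the downhill direction
- bed_start (a point): centre of the bed's upper surface at its upper (open) end; axes as the chute's
- mouth (a point): centre of the bed's upper surface at the mouth of the hood, 200 mm down the slope from bed_start; axes as the chute's. The mouth is 88 mm wide and 80 mm high above the bed
- hood: fixed white box over the lower end of the bed, 145 mm long, 100 mm wide, its roof 86 mm above the bed; origin and axes as the chute's. Inside, out of sight on the bed's centre line, is a sprung probe with a round tip at the nose's height. It meets the nose tip somewhere 28 to 63 mm behind the mouth, set differently each time. It yields 1 mm per 1.5 N; over 12 N damages it
- stub_holder: the other tool holder: same black block of 70 x 44 x 50 mm but with a short square nose of 34 x 34 mm, 25 mm long; not to be used. Origin under the block's centre
- depth_mic: aluminium depth micrometer lying on the bench, T-shaped, about 125 x 110 mm and 18 mm high; origin under its cross beam
- flange: black square flange of 75 mm on a steel spigot of 50 mm diameter, 62 mm high in all; origin under its centre
- collar: steel ring, 64 mm outer diameter, 18 mm high; origin under its centre
- sleeve: steel sleeve, 48 mm outer diameter, 45 mm high; origin under its centre
There are look-alikes about, which are no part of the job. What is shaped like the holder but purple or turquoise is not meant.

How it is judged:
On the way, in this order (a step that is already met when the one before it is completed fails the run):
1. the long-nosed holder stands between the guides on the sloped bed, nose towards the hood and still outside it, released by the fingers (y of holder in the frame of chute between -0.014 and 0.014 m and angle between holder's own z axis and vertical between 0.115 and 0.235 rad and angle between the x axis of holder and the x axis of chute, either way round below 0.27 rad and x of nose_tip in the frame of mouth below 0.004 m and x of holder in the frame of bed_start above 0.02 m and contact force between holder and chute above 1.5 N and contact force between the fingers and holder below 0.1 N and x of nose_tip in the frame of bed_start above 0.115 m), for 0.2 s.
2. the holder's nose is pressed against the hidden probe with 3 to 12 N for 0.6 s (contact force between holder and hood above 3 N and x of nose_tip in the frame of mouth above 0.015 m), for 0.6 s.
At the end, for the whole second after the job is handed in: the holder rests flat on the bed between the guides (tilted as the bed within 0.06 rad, within 14 mm of its centre line), its nose inside the hood and still touching the probe (over 0.15 N), at rest (under 20 mm/s) (y of holder in the frame of chute between -0.014 and 0.014 m and angle between holder's own z axis and vertical between 0.115 and 0.235 rad and angle between the x axis of holder and the x axis of chute, either way round below 0.27 rad and contact force between holder and hood above 0.15 N and x of nose_tip in the frame of mouth above 0.015 m and linear speed of holder below 0.02 m/s and contact force between holder and chute above 1.5 N).
It fails at once if the probe or hood is loaded with more than 12 N (contact force between hood and anything else above 12 N).
It fails at once if the holder is banged down on the bed (over 60 N) (contact force between holder and chute above 60 N).
It fails at once if one of the other things on the bench is moved by more than 20 mm (distance of any of stub_holder, depth_mic, flange, collar, sleeve from where it was at the start of the episode above 0.02 m).
It also fails if it takes over 72 s, if anything falls off the work surface, if the arm or the gripper's body presses on something with over 40 N, if the wrist force passes 120 N, or if a joint passes its speed limit or range.

## Robot

A 7-joint arm with a two-finger parallel gripper is mounted at the origin on the work surface. World frame = base frame: x ahead of the robot, y to its left, z up, the work surface at z = 0. Lengths are in m, angles in rad, forces in N, time in s.
With the tool pointing down it reaches from about 0.425 to 0.875 m from the base axis. Payload 9.9 kg.
Tool frame: the origin (TCP) lies at the very end of the fingers, on their centre line; the grasp point (between the pads) lies robot.tcp_to_grasp behind it (robot.tcp_to_grasp is the distance from the TCP to the grasp point, in m); z points along the fingers, y is the line along which they close (so a half turn about z gives the same grasp; the last joint's range is limited). The gripper opens to 85 mm and grips with 20 to 120 N. Pads are 22 mm wide; open, the fingers measure 114 mm over their backs; the gripper's body (76 mm by 85 mm) begins 54 mm behind the grasp point. The pads swing forward as they close: fully open they stand 13 mm farther back than shut.
Start: joints at [1.119, 0.576, 0.025, 1.437, -0.015, 1.129, -0.057], TCP at [0.243, -0.63, 0.231] pointing down, gripper open.
Joint ranges: [-2.76, 2.76], [-0.34, 2.15], [-1.52, 1.57], [0.19, 2.46], [-1.09, 4.23], [0.17, 1.99], [-2.82, 2.82]. Speed limits (rad/s): [2.22, 2.22, 3.01, 3.01, 3.14, 3.14, 3.14].

## Interface

Orientations are given as a unit quaternion [x, y, z, w].
In Python, from workcell import readout, optics, job, robot gives the robot as it stands. The module is installed in compiled form; this text tells all that it offers.
- The arm moves only by the shell command python3 -m jog 'ROWS'. ROWS is JSON, one flat list of numbers, 7 for each row, row after row: the shift along the tool's x, y, z in cm, then the turn, a rotation vector about the tool's x, y, z in rad, then the opening, from 0 (shut) to 1 (fully open). A call has exactly 5 rows; each row is the pose to reach, as a shift and turn from the pose commanded when the call began, along the tool's axes at that moment; what a row does not reach only later rows make up. A row lasts 1/10 s, in which the tool goes at most 50 mm and 8.59 degrees, less where a joint would pass 70% of its speed; a pose out of reach is approached as far as the arm can. A call with a gripper value outside its range is refused whole. The fingers move at their own pace and stop on an object; the grip force is fixed at half the most. Time passes only in rows, so rows that repeat a pose let the fingers close, or fill a call up. It gives the time, the measured TCP pose, the force, the opening and the grip force at its end, in the units of the state.
- readout.sense(): the state, without advancing time (a new reading comes with each control period).
- optics.capture(name): name is "side" or "top" or "wrist"; returns the picture (480x640x3 uint8, blue, green, red); there is no depth.
- optics.camera_model(name): a dict with "fx", "fy", "cx", "cy" (pixels), "R" (3x3) and "t" (3): a world point X has camera coordinates R X + t. Camera axes: x right, y down, z forward; pixel columns grow to the right and rows downward; lengths in m; the calibration is good to about 2 mm. A picture is of the moment at which its call begins: read the wrist's pose just before it. camera_model takes no time and is no camera call; for the wrist camera it gives the pose at the moment of the call.
- job.finish_job(): hands the job in; it is judged then, once.
Trained networks look in the newest picture that a camera, given by its name, has taken for a name from the list of things; names that differ only in an ending like _2 or _b are one class to them, and where a whole thing is asked for, a point or a joint stands for the part that bears it (a point fixed in the world has none). Each returns a list of dicts, best first, with "p" (0 to 1); they miss things now and then, are a little off and sometimes report something else, mostly with a low value. They report only what shows in the picture. A call takes as long as a camera call. They do not tell look-alikes from the thing itself.
- optics.boxes_of(camera, thing): "centre" ([row, column] in pixels, amid what is visible of it).
- optics.regions_of(camera, thing): "pixels" (480x640 bool, what is visible of it) and "centre" ([row, column] in pixels, amid what is visible of it).
- optics.landmark_of(camera, thing): "centre" ([row, column] in pixels: a listed point, or the origin of a listed thing).
The state is a dict: "t": time; "joints": joint angles; "dq": joint speeds; "joint_torque": joint torques, N m; "ee_pos": TCP position; "orientation": TCP orientation; "contact_force": force on the tool from outside, world axes, zero at the start; "wrist_torque": the same for the moment, N m; "grip_width": opening from 0.0 (shut) to 1.0 (fully open); "grip_force": force on a finger pad.
Only numpy, scipy, OpenCV 4.12 (cv2) and the standard library are available. Lean on these libraries where they do the work, as an engineer would, in place of code of your own. Each camera call takes 0.05 s, during which the arm holds its last target. There are 200 camera calls.

## Working session

There is one attempt and no reset: what is moved stays moved. The work goes in short steps, Python scripts to look and compute and a shell command to move; the robot and the scene stay as the last step left them, time stands still between calls to the robot, and variables do not carry over. Pictures are saved under pics/ and viewed, at most 11 in all, crops included, and the job is handed in when it is done.

```bash
mkdir -p pics; python3 - <<'E'
from workcell import readout, optics, job, robot
import cv2,numpy as np
s=readout.sense();print(s, robot.tcp_to_grasp)
for c in("top","side"):
    im=optics.capture(c);cv2.imwrite(f"pics/{c}0.png",im)
    m=optics.camera_model(c);print(c,m)
    for th in("holder","stub_holder","nose_tip","bed_start","mouth","chute","hood"):
        print(th,[(round(d["p"],2),np.round(d["centre"],1).tolist()) for d in optics.landmark_of(c,th)[:4]])
E
```

```text
{'t': 0.0, 'joints': array([ 1.1192056 ,  0.57652746,  0.02481378,  1.4379303 , -0.01501256,
        1.12899851, -0.05656794]), 'dq': array([ 0.00090959, -0.00127089,  0.00031845,  0.00055018,  0.00098992,
        0.00070587, -0.00128189]), 'joint_torque': array([-5.47647687e-04, -7.65761590e+01,  2.25002222e+00, -2.85955811e+01,
        1.51374971e-02,  1.28998572e-02, -5.44812929e-05]), 'ee_pos': array([ 0.24255697, -0.62941482,  0.23043723]), 'orientation': array([ 9.83139788e-01,  1.82853634e-01, -1.83073636e-04, -8.19719566e-04]), 'contact_force': array([0.02807241, 1.04539924, 0.00685506]), 'wrist_torque': array([ 0.04325968, -0.03493777,  0.01571682]), 'grip_force': 0.0, 'grip_width': 0.998836605964163} 0.0187
top {'fx': 452.1165236257651, 'fy': 452.1165236257651, 'cx': 322.77722630230966, 'cy': 241.4985086665329, 'R': array([[-0.01706687, -0.99984384,  0.00458352],
       [-0.99326204,  0.01642862, -0.11471976],
       [ 0.11462654, -0.00651054, -0.99338732]]), 't': array([-0.07783214,  0.53276004,  1.12137452])}
holder [(0.91, [170.1, 430.6]), (0.85, [285.4, 328.7]), (0.74, 
[... 247 characters left out ...]
), (0.26, [155.0, 261.7])]
chute [(0.66, [219.5, 228.3])]
hood []
side {'fx': 613.248370955396, 'fy': 613.248370955396, 'cx': 315.5096955341441, 'cy': 245.51628343777026, 'R': array([[-0.9941601 , -0.10680907, -0.01541167],
       [-0.06032376,  0.66844771, -0.74130877],
       [ 0.0894804 , -0.73604991, -0.67098717]]), 't': array([0.50077368, 0.15269255, 1.34726817])}
holder [(0.89, [207.4, 303.1]), (0.84, [200.9, 410.0]), (0.81, [271.8, 352.8]), (0.73, [245.8, 226.4])]
stub_holder [(0.59, [206.9, 357.4])]
nose_tip [(0.92, [221.9, 309.8]), (0.9, [260.3, 313.2]), (0.86, [207.6, 249.6]), (0.58, [219.1, 412.5])]
bed_start [(0.91, [272.2, 270.8])]
mouth []
chute []
hood [(0.56, [349.2, 261.7])]
```

View pics/top0.png

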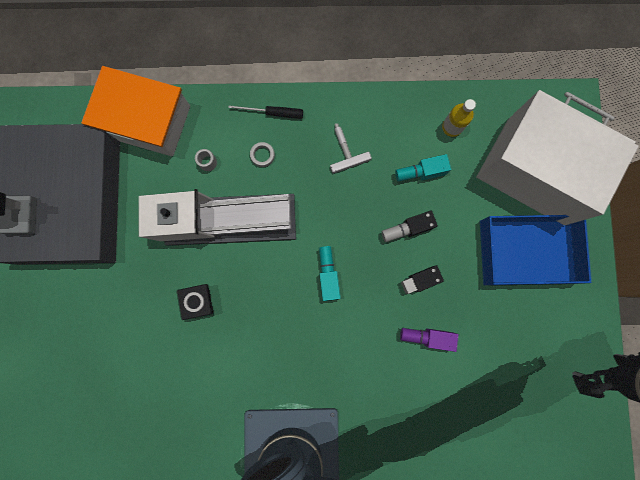

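View pics/side0.png

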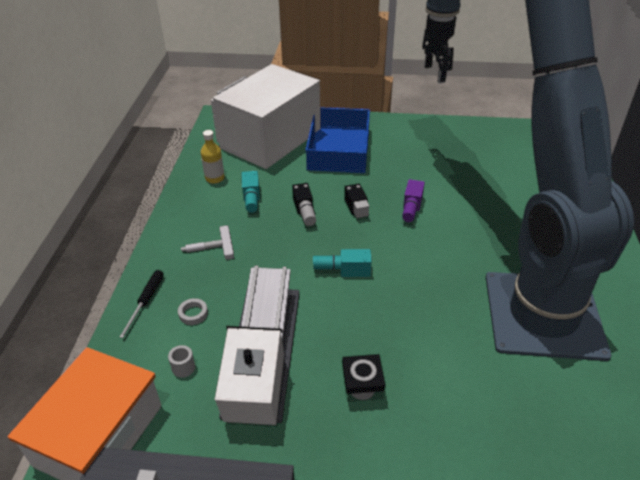

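The wanted holder is black with a round steel nose: top block about (222,420), tip about (236,383); side block about (200,303), tip about (220,309). The chute runs left in the top view, from (214,292) to the hood at (217,200). I'll zoom in for exact pixels.

```bash
python3 - <<'E'
import cv2,numpy as np
t=cv2.imread("pics/top0.png");s=cv2.imread("pics/side0.png")
# top chute rows 180-255, cols 130-310 x4 ; 
a=cv2.resize(t[183:253,190:310],None,fx=6,fy=6,interpolation=cv2.INTER_CUBIC)
b=cv2.resize(t[195:260,370:450],None,fx=5,fy=5,interpolation=cv2.INTER_CUBIC)[:180*2]
cv2.imwrite("pics/ct.png",a)
c=cv2.resize(s[255:345,210:310],None,fx=6,fy=6,interpolation=cv2.INTER_CUBIC)
cv2.imwrite("pics/cs.png",c)
E
```

```text
(no output)
```

View pics/ct.png

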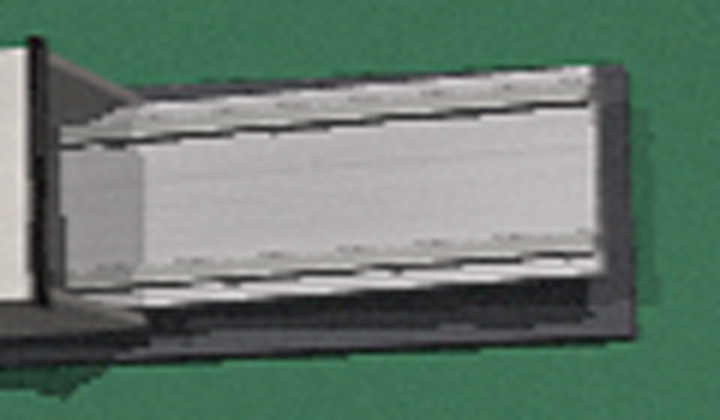

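View pics/cs.png

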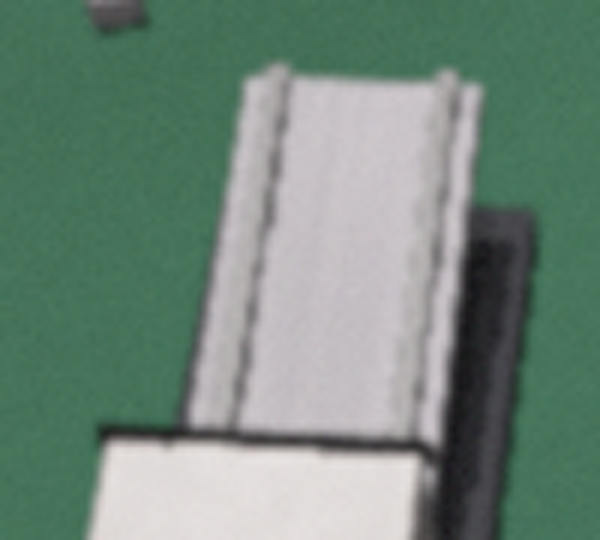

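Top view bed-end corners are (194.2,288.0) and (228.8,290), with the hood's front roof edge from (189.3,196.2) to (233.5,196.7). Side view bed-end corners are (268.3,251.2) and (269.7,290), with the roof edge from (326.7,227.2) to (329,281.7). I'll fit the poses from these.

```bash
cat > h.py <<'E'
import numpy as np
from scipy.optimize import least_squares
from scipy.spatial.transform import Rotation as Ro
from workcell import readout, optics, job, robot
def proj(m,X):
    c=np.asarray(X)@np.asarray(m["R"]).T+m["t"]
    return np.stack([m["cy"]+m["fy"]*c[:,1]/c[:,2],m["cx"]+m["fx"]*c[:,0]/c[:,2]],1)
def fit(obs,f,p0):
    # obs: list (model, points_local, pixels); f(p,pts)->world
    r=least_squares(lambda p:np.concatenate([(proj(m,f(p,P))-np.array(q)).ravel() for m,P,q in obs]),p0,loss="soft_l1",x_scale=[.01,.01,.01,.1][:len(p0)])
    return r.x,[np.round(proj(m,f(r.x,P))-np.array(q),1).tolist() for m,P,q in obs]
S=0.1745
def bedR(yaw): return (Ro.from_euler("z",yaw)*Ro.from_euler("y",S)).as_matrix()
def bedf(p,P): return np.array(P)@bedR(p[3]).T+p[:3]
def holdf(p,P): return np.array(P)@Ro.from_euler("z",p[2]).as_matrix().T+[p[0],p[1],0]
E
python3 - <<'E'
from h import *
t,s=optics.camera_model("top"),optics.camera_model("side")
# bed frame: x downhill(+y world), y = left of it (-x world)
P=np.array([[0,-.043,0],[0,.043,0],[.2,-.05,.086],[.2,.05,.086],[0,0,0]])
p,e=fit([(t,P,[[194.2,288],[228.8,290],[189.3,196.2],[233.5,196.7],[209.8,287.7]]),(s,P,[[268.3,251.2],[269.7,290],[326.7,227.2],[329,281.7],[272.2,270.8]])],bedf,[.55,.1,.1,1.57])
print(p,e)
H=np.array([[0,0,0],[.1,0,.028]])
h,e=fit([(t,H,[[225.3,415.5],[235.7,382.9]]),(s,H,[[207.4,303.1],[221.9,309.8]])],holdf,[.55,-.2,1.8])
print(h,e)
E
```

```text
[ 0.60203566 -0.00413544  0.08379814  1.60287587] [[[-0.5, -0.1], [-0.5, -0.6], [1.1, -0.2], [-1.0, 0.1], [1.1, 0.9]], [[-0.2, 0.1], [0.1, 0.1], [0.4, 1.1], [0.6, -0.9], [-3.3, -0.1]]]
[ 0.57371313 -0.33295668  1.87907677] [[[0.0, 0.5], [0.3, -1.3]], [[-0.9, -0.3], [0.0, -0.0]]]
```

```bash
cat >> h.py <<'E'
def goto(pos,R,st=None):
    st=st or readout.sense()
    Rc=Ro.from_quat(st["orientation"]).as_matrix()
    d=Rc.T@(np.array(pos)-st["ee_pos"])*100; w=Ro.from_matrix(Rc.T@R).as_rotvec()
    print("shift",np.round(d,2),"rot",np.round(w,3),"t",round(st["t"],2))
def toolR(yaw): # x along yaw, pointing down
    return np.array([[np.cos(yaw),np.sin(yaw),0],[np.sin(yaw),-np.cos(yaw),0],[0,0,-1]]).T
def bedtool(yaw): # tool x along bed downhill, z into bed
    B=bedR(yaw); return np.stack([B[:,0],-B[:,1],-B[:,2]],1)
E
python3 - <<'E'
from h import *
goto([.574,-.333,.25],toolR(1.879))
goto([.42,-.49,.25],toolR(1.12))
E
```

```text
shift [ 41.58 -15.78  -1.87] rot [-0.    -0.    -1.511] t 0.8
shift [21.57 -6.67 -1.87] rot [-0.    -0.    -0.752] t 0.8
```

```bash
python3 -m jog '[4.3,-1.3,-0.4,0,0,-0.15,1, 8.6,-2.6,-0.8,0,0,-0.3,1, 13,-4,-1.2,0,0,-0.45,1, 17.2,-5.3,-1.6,0,0,-0.6,1, 21.5,-6.7,-1.9,0,0,-0.75,1]'; python3 - <<'E'
from h import *
goto([.574,-.333,.25],toolR(1.879))
E
```

```text
t: 1.3
ee_pos: [0.4204, -0.489, 0.2508]
orientation: [0.846, 0.533, -0.0, 0.0]
contact_force: [0.3, 0.1, 0.5]
grip_width: 1.002
grip_force: 0.0
shift [20.71  7.1   0.08] rot [ 0.     0.001 -0.755] t 1.3
```

```bash
python3 -m jog '[4.1,1.4,0,0,0,-0.15,1, 8.2,2.8,0,0,0,-0.3,1, 12.4,4.2,0,0,0,-0.45,1, 16.5,5.6,0,0,0,-0.6,1, 20.7,7.1,0.1,0,0,-0.75,1]'; python3 - <<'E'
from h import *
import cv2
m=optics.camera_model("wrist");im=optics.capture("wrist");cv2.imwrite("pics/w0.png",im)
for th in("holder","nose_tip"):
    print(th,[(round(d["p"],2),np.round(d["centre"],1).tolist()) for d in optics.landmark_of("wrist",th)[:4]])
print(proj(m,holdf([.574,-.333,1.879],np.array([[0,0,0],[.1,0,.028],[-.035,.022,.05],[-.035,-.022,.05],[.035,.022,.05],[.035,-.022,.05]]))))
E
```

```text
t: 1.8
ee_pos: [0.5747, -0.3339, 0.2497]
orientation: [0.592, 0.806, -0.0, 0.0]
contact_force: [0.7, -0.8, -0.5]
grip_width: 1.002
grip_force: 0.0
holder [(0.91, [203.6, 313.9]), (0.73, [278.5, 436.4]), (0.68, [153.9, 19.4])]
nose_tip [(0.83, [98.5, 313.4]), (0.8, [48.2, 22.6]), (0.66, [193.0, 462.9])]
[[197.93265987 314.3999165 ]
 [ 90.47854313 313.62863481]
 [245.82643155 290.66148065]
 [245.55661377 338.47676889]
 [168.92587183 288.69627538]
 [168.62500649 339.43906184]]
```

View pics/w0.png

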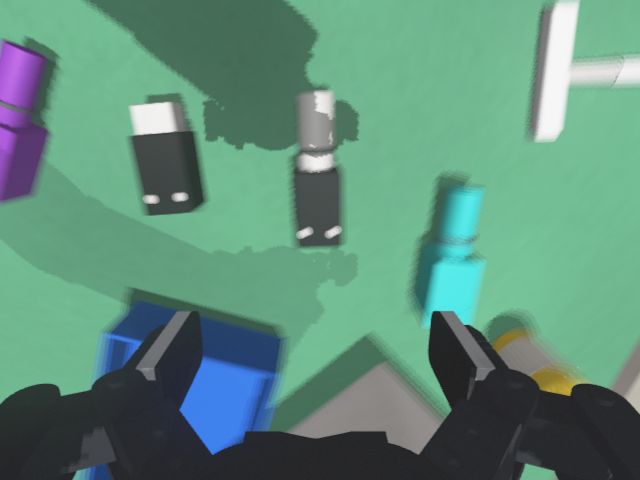

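The wrist view shows the black holder centred near (205,317), nose upward with its tip near row 91. It is slightly blurred by motion, so I'll re-measure now that the arm is at rest.

```bash
python3 - <<'E'
from h import *
import cv2
optics.capture("wrist");m=optics.camera_model("wrist");im=optics.capture("wrist")
print(readout.sense()["ee_pos"],np.abs(readout.sense()["dq"]).max())
H=np.array([[0,0,0],[.1,0,.028]])
q=[optics.landmark_of("wrist",th)[0]["centre"] for th in("holder","nose_tip")]
print(q,fit([(m,H,q)],holdf,[.57,-.33,1.88]))
# dark block top mask
d=im[150:262,270:365].max(2)<75
n,l,st,c=cv2.connectedComponentsWithStats(d.astype(np.uint8));k=1+st[1:,4].argmax()
ys,xs=np.where(l==k);r=cv2.minAreaRect(np.stack([xs+270,ys+150],1).astype(np.float32));print(r,st[k])
r=optics.regions_of("wrist","holder")
for g in r[:3]:
    ys,xs=np.where(g["pixels"]);print(g["p"],g["centre"],cv2.minAreaRect(np.stack([xs,ys],1).astype(np.float32)))
print(proj(m,holdf([.574,-.333,1.879],np.array([[-.035,.022,.05],[-.035,-.022,.05],[.035,.022,.05],[.035,-.022,.05]]))))
E
```

```text
[ 0.57336964 -0.33543591  0.24911611] 0.022563872007813554
[[279.0, 433.7], [192.4, 463.5]] (array([ 0.72298343, -0.37949666,  1.75985574]), [[[0.1, -0.0], [-0.1, 0.0]]])
((300.9949645996094, 187.57406616210938), (36.58106231689453, 71.24696350097656), 40.78582000732422) [ 19  19  48  58 233]
0.86 [183.1, 313.6] ((314.5, 173.5), (155.0, 49.0), 90.0)
0.84 [124.6, 22.2] ((23.5, 120.5), (161.0, 47.0), 90.0)
0.66 [263.8, 447.0] ((448.43035888671875, 260.7768249511719), (59.98358154296875, 143.2448272705078), 10.954063415527344)
[[246.52413925 291.06862663]
 [246.07869056 338.94964424]
 [169.5504748  288.81540843]
 [169.04970463 339.62069564]]
```

```bash
python3 - <<'E'
from h import *
goto([.5755,-.337,.016],toolR(1.879))
E
```

```text
shift [-0.11  0.28 23.33] rot [-0.001  0.001 -0.014] t 2.2
```

```bash
python3 -m jog '[-0.1,0.3,4.5,0,0,-0.014,1, -0.1,0.3,9,0,0,-0.014,1, -0.1,0.3,13,0,0,-0.014,1, -0.1,0.3,16,0,0,-0.014,1, -0.1,0.3,16,0,0,-0.014,1]'; python3 - <<'E'
from h import *
import cv2
m=optics.camera_model("wrist");im=optics.capture("wrist");cv2.imwrite("pics/w1.png",im)
goto([.5755,-.337,.016],toolR(1.879))
for g in optics.regions_of("wrist","holder")[:2]:
    ys,xs=np.where(g["pixels"]);print(g["p"],g["centre"],cv2.minAreaRect(np.stack([xs,ys],1).astype(np.float32)))
print(proj(m,holdf([.5755,-.337,1.879],np.array([[-.035,.022,.05],[-.035,-.022,.05],[.035,.022,.05],[.035,-.022,.05],[.1,0,.044]]))))
E
```

```text
t: 2.7
ee_pos: [0.5735, -0.3352, 0.0851]
orientation: [0.59, 0.808, -0.001, -0.004]
contact_force: [-0.9, 0.5, 1.2]
grip_width: 0.993
grip_force: 0.0
shift [-0.16  0.01  7.2 ] rot [-0.003 -0.002  0.001] t 2.75
0.94 [227.8, 315.8] ((316.5, 207.0), (278.0, 91.0), 90.0)
0.79 [323.7, 554.7] ((544.0142822265625, 357.7467956542969), (120.51780700683594, 239.9003448486328), 3.2310097217559814)
[[348.64577491 275.20152455]
 [348.96879586 359.99518837]
 [217.09577744 270.86304486]
 [217.28794694 365.12980692]
 [ 67.59209987 318.38366031]]
```

View pics/w1.png

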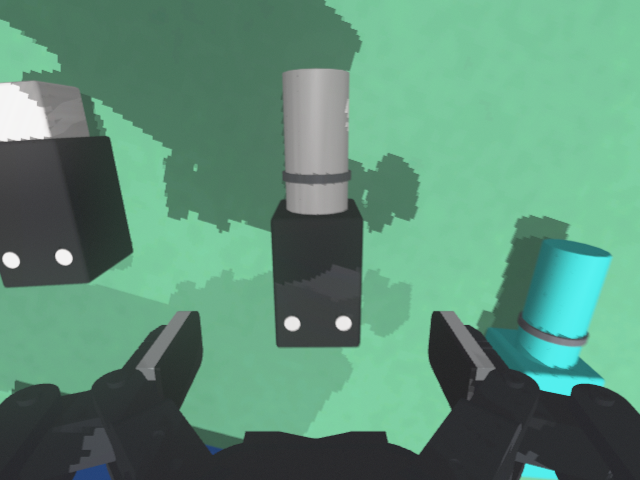

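The wrist view matches the prediction: block rear edge at (347,275)-(347,360), nose up, fingers straddling it. Descending and gripping.

```bash
python3 -m jog '[-0.1,0,2.5,0,0,0,1, -0.1,0,5,0,0,0,1, -0.1,0,6.5,0,0,0,1, -0.1,0,7.1,0,0,0,1, -0.1,0,7.1,0,0,0,1]'; python3 -m jog '[0,0,0,0,0,0,0, 0,0,0,0,0,0,0, 0,0,0,0,0,0,0, 0,0,0,0,0,0,0, 0,0,0,0,0,0,0]'
python3 -m jog '[0,0,0,0,0,0,0, 0,0,0,0,0,0,0, 0,0,-1,0,0,0,0, 0,0,-4,0,0,0,0, 0,0,-7,0,0,0,0]'
```

```text
t: 3.3
ee_pos: [0.5775, -0.3363, 0.0189]
orientation: [0.589, 0.808, 0.0, 0.0]
contact_force: [0.8, 0.6, 0.2]
grip_width: 1.0
grip_force: 0.0
t: 3.8
ee_pos: [0.5767, -0.3368, 0.0194]
orientation: [0.589, 0.808, -0.001, 0.0]
contact_force: [-3.0, -0.5, 6.9]
grip_width: 0.502
grip_force: 63.1
t: 4.3
ee_pos: [0.5763, -0.3354, 0.0884]
orientation: [0.589, 0.808, -0.0, -0.001]
contact_force: [-0.3, -0.2, -6.6]
grip_width: 0.508
grip_force: 63.3
```

```bash
cat >> h.py <<'E'
BED=np.array([0.60203566,-0.00413544,0.08379814]);BY=1.60287587
def bedpose(s,h,lat=0): return BED+bedR(BY)@np.array([s,lat,h])
E
python3 - <<'E'
from h import *
print(bedpose(.045,.119))
goto(bedpose(.045,.119),bedtool(BY))
E
```

```text
[0.59995159 0.06080801 0.19317823]
shift [ 37.01  14.38 -10.42] rot [ 0.022 -0.175  0.279] t 4.3
```

```bash
python3 -m jog '[2,1,-3.5,0,0,0.03,0, 5,2,-6.5,0,-0.02,0.06,0, 9,3.5,-9,0,-0.04,0.1,0, 13,5,-10.4,0.01,-0.06,0.13,0, 17,6.6,-10.4,0.01,-0.08,0.15,0]'; python3 - <<'E'
from h import *
goto(bedpose(.045,.119),bedtool(BY))
E
```

```text
t: 4.8
ee_pos: [0.5887, -0.1522, 0.195]
orientation: [0.648, 0.761, -0.027, 0.031]
contact_force: [1.9, -0.2, -7.8]
grip_width: 0.504
grip_force: 63.7
shift [20.79  4.49 -1.53] rot [ 0.016 -0.092  0.126] t 4.8
```

```bash
python3 -m jog '[4.6,1,-0.4,0,-0.02,0.03,0, 9.2,2,-0.8,0.01,-0.04,0.06,0, 13.8,3,-1.1,0.01,-0.06,0.09,0, 17.5,3.8,-1.3,0.015,-0.08,0.11,0, 20.8,4.5,-1.5,0.016,-0.092,0.126,0]';python3 -m jog '[0,0,0,0,0,0,0, 0,0,0,0,0,0,0, 0,0,0,0,0,0,0, 0,0,0,0,0,0,0, 0,0,0,0,0,0,0]'; python3 - <<'E'
from h import *
import cv2
goto(bedpose(.045,.119),bedtool(BY))
m=optics.camera_model("wrist");im=optics.capture("wrist");s=optics.capture("side");t=optics.capture("top");cv2.imwrite("pics/t2.png",t);cv2.imwrite("pics/s2.png",s)
for s_,lat in((0,.027),(0,-.027),(.195,.027),(.195,-.027),(.1,.043),(.1,-.043),(.15,.043),(.15,-.043)):
    u=proj(m,[bedpose(s_,0.008 if abs(lat)<.03 else 0,lat)])[0];print(s_,lat,u)
    cv2.circle(im,(int(u[1]),int(u[0])),3,(0,0,255),-1)
cv2.imwrite("pics/w2.png",im)
E
```

```text
t: 5.3
ee_pos: [0.5982, 0.0626, 0.1904]
orientation: [0.692, 0.717, -0.062, 0.06]
contact_force: [-0.0, 0.3, -7.3]
grip_width: 0.502
grip_force: 63.5
t: 5.8
ee_pos: [0.5989, 0.0578, 0.1904]
orientation: [0.693, 0.716, -0.062, 0.061]
contact_force: [-0.6, 0.3, -7.3]
grip_width: 0.502
grip_force: 63.6
shift [ 0.25  0.11 -0.32] rot [-0.004 -0.001  0.001] t 5.8
0 0.027 [297.75070032 278.27425545]
0 -0.027 [297.90182237 355.25905917]
0.195 0.027 [-23.5940342  268.63311649]
0.195 -0.027 [-23.69562445 366.02588428]
0.1 0.043 [150.89784635 250.44040849]
0.1 -0.043 [150.97635318 383.63118294]
0.15 0.043 [ 66.67722013 246.46238058]
0.15 -0.043 [ 66.64912569 387.90907999]
```

View pics/w2.png

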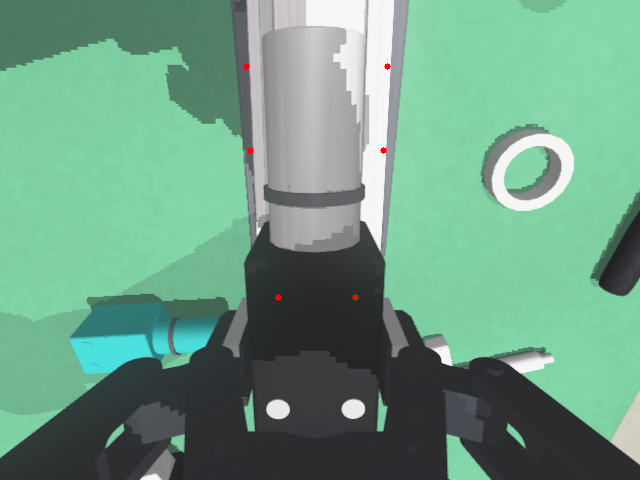

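The holder is held straight over the bed. The predicted bed edges (red dots, columns 250/383 at row 150) lie close to the visible ones. I'll check the edge profiles numerically.

```bash
python3 - <<'E'
import cv2
im=cv2.imread("pics/w2.png")
for r in(40,100,180):
    g=im[r-2:r+3].mean(0).mean(1).astype(int);print(r,"L",list(g[228:276:2]),"R",list(g[360:412:2]))
a=im[0:240,215:425];cv2.imwrite("pics/w2c.png",cv2.resize(a,None,fx=2.5,fy=2.5,interpolation=cv2.INTER_CUBIC))
E
```

```text
40 L [np.int64(104), np.int64(105), np.int64(104), np.int64(88), np.int64(92), np.int64(96), np.int64(95), np.int64(96), np.int64(95), np.int64(96), np.int64(148), np.int64(197), np.int64(196), np.int64(194), np.int64(194), np.int64(197), np.int64(169), np.int64(135), np.int64(134), np.int64(140), np.int64(145), np.int64(147), np.int64(150), np.int64(152)] R [np.int64(221), np.int64(211), np.int64(200), np.int64(162), np.int64(244), np.int64(246), np.int64(246), np.int64(246), np.int64(246), np.int64(246), np.int64(245), np.int64(247), np.int64(247), np.int64(247), np.int64(247), np.int64(247), np.int64(165), np.int64(160), np.int64(157), np.int64(161), np.int64(162), np.int64(161), np.int64(144), np.int64(178), np.int64(178), np.int64(178)]
100 L [np.int64(106), np.int64(106), np.int64(106), np.int64(106), np.int64(106), np.int64(100), np.int64(89), np.int64(95), np.int64(93), np.int64(95), np.int64(96), np.int64(120), np.int64(194), np.int64(195), np.int64(194), np.int64(194), np.int64(196), np.int64(169), np.int64(150), np.int64(134), np.int64(139), np.int64(146), np.int64(146), n
[... 466 characters left out ...]
4(171), np.int64(170), np.int64(170), np.int64(170), np.int64(170), np.int64(170), np.int64(119), np.int64(145), np.int64(142), np.int64(143), np.int64(159), np.int64(192), np.int64(195), np.int64(193), np.int64(196), np.int64(183), np.int64(177), np.int64(135), np.int64(142), np.int64(146), np.int64(148)] R [np.int64(138), np.int64(236), np.int64(246), np.int64(246), np.int64(246), np.int64(246), np.int64(246), np.int64(245), np.int64(247), np.int64(247), np.int64(247), np.int64(247), np.int64(217), np.int64(152), np.int64(151), np.int64(148), np.int64(159), np.int64(174), np.int64(175), np.int64(175), np.int64(175), np.int64(175), np.int64(175), np.int64(174), np.int64(174), np.int64(175)]
```

View pics/w2c.png

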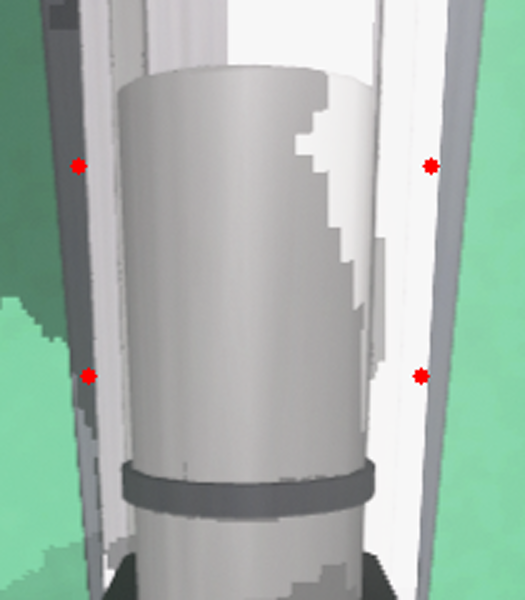

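```bash
python3 -m jog '[0.2,0.1,2,0,0,0,0, 0.2,0.2,4,0,0,0,0, 0.2,0.2,6,0,0,0,0, 0.2,0.2,7.5,0,0,0,0, 0.2,0.2,8.2,0,0,0,0]';python3 -m jog '[0,0,0.1,0,0,0,0, 0,0,0.2,0,0,0,0, 0,0,0.3,0,0,0,0, 0,0,0.4,0,0,0,0, 0,0,0.5,0,0,0,0]'; python3 - <<'E'
from h import *
goto(bedpose(.045,.019),bedtool(BY))
E
```

```text
t: 6.45
ee_pos: [0.6004, 0.0463, 0.1079]
orientation: [0.692, 0.716, -0.062, 0.06]
contact_force: [-0.2, 0.7, -7.2]
grip_width: 0.508
grip_force: 63.4
t: 6.95
ee_pos: [0.6013, 0.0463, 0.1047]
orientation: [0.692, 0.716, -0.061, 0.061]
contact_force: [-0.9, -0.1, -7.9]
grip_width: 0.505
grip_force: 63.4
shift [-0.1  -0.09  1.03] rot [-0.003 -0.002  0.002] t 6.95
```

```bash
python3 -m jog '[0,0,0.1,0,0,0,0, 0,0,0.2,0,0,0,0, 0,0,0.3,0,0,0,0, 0,0,0.4,0,0,0,0, 0,0,0.5,0,0,0,0]'; python3 -m jog '[0,0,0.05,0,0,0,0, 0,0,0.1,0,0,0,0, 0,0,0.15,0,0,0,0, 0,0,0.2,0,0,0,0, 0,0,0.2,0,0,0,0]'; python3 - <<'E'
from h import *
goto(bedpose(.045,.019),bedtool(BY))
E
```

```text
t: 7.45
ee_pos: [0.6011, 0.0453, 0.0993]
orientation: [0.692, 0.716, -0.061, 0.061]
contact_force: [0.9, -0.6, -7.3]
grip_width: 0.506
grip_force: 63.4
t: 7.95
ee_pos: [0.6011, 0.0449, 0.0974]
orientation: [0.692, 0.716, -0.062, 0.061]
contact_force: [-0.6, -0.9, -7.8]
grip_width: 0.503
grip_force: 63.4
shift [-0.1  -0.06  0.29] rot [-0.004 -0.001  0.002] t 7.95
```

```bash
python3 -m jog '[0,0,0.05,0,0,0,0, 0,0,0.1,0,0,0,0, 0,0,0.15,0,0,0,0, 0,0,0.15,0,0,0,0, 0,0,0.15,0,0,0,0]'; python3 -m jog '[0,0,0.05,0,0,0,0, 0,0,0.1,0,0,0,0, 0,0,0.1,0,0,0,0, 0,0,0.1,0,0,0,0, 0,0,0.1,0,0,0,0]'; python3 -m jog '[0,0,0.05,0,0,0,0, 0,0,0.1,0,0,0,0, 0,0,0.1,0,0,0,0, 0,0,0.1,0,0,0,0, 0,0,0.1,0,0,0,0]'
```

```text
t: 8.45
ee_pos: [0.6011, 0.0447, 0.096]
orientation: [0.692, 0.716, -0.061, 0.061]
contact_force: [-1.0, 0.0, -5.9]
grip_width: 0.504
grip_force: 63.6
t: 8.95
ee_pos: [0.6011, 0.0447, 0.0959]
orientation: [0.692, 0.716, -0.061, 0.061]
contact_force: [-4.3, 0.4, 5.4]
grip_width: 0.506
grip_force: 65.3
t: 9.45
ee_pos: [0.6011, 0.0447, 0.0959]
orientation: [0.692, 0.716, -0.061, 0.061]
contact_force: [-7.7, 1.9, 16.4]
grip_width: 0.504
grip_force: 66.4
```

```bash
python3 -m jog '[0,0,-0.05,0,0,0,0, 0,0,-0.1,0,0,0,0, 0,0,-0.15,0,0,0,0, 0,0,-0.15,0,0,0,0, 0,0,-0.15,0,0,0,0]'; python3 - <<'E'
from h import *
import cv2
for c in("side","top"): cv2.imwrite(f"pics/{c}3.png",optics.capture(c))
t=cv2.imread("pics/top3.png")[170:270,185:325];s=cv2.imread("pics/side3.png")[200:340,200:340]
f=lambda a,k:cv2.resize(a,None,fx=k,fy=k,interpolation=cv2.INTER_CUBIC)
A=f(t,2.8);B=f(s,2.8);h=max(A.shape[0],B.shape[0]);A=cv2.copyMakeBorder(A,0,h-A.shape[0],0,0,0)
cv2.imwrite("pics/m3.png",np.hstack([A,B]))
E
```

```text
t: 9.95
ee_pos: [0.6011, 0.0447, 0.096]
orientation: [0.692, 0.716, -0.061, 0.061]
contact_force: [-4.5, 1.2, 6.5]
grip_width: 0.51
grip_force: 65.2
```

View pics/m3.png

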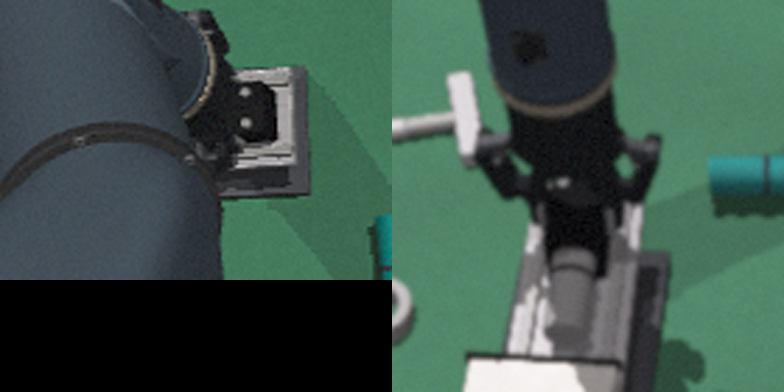

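The holder sits between the guides, nose at the hood. There is a slight side load, so I'll shift 1.5 mm off the guide, ease up and open.

```bash
python3 -m jog '[0,-0.05,-0.05,0,0,0,0, 0,-0.1,-0.1,0,0,0,0, 0,-0.15,-0.1,0,0,0,0, 0,-0.15,-0.1,0,0,0,0, 0,-0.15,-0.1,0,0,0,0]'; python3 -m jog '[0,0,0,0,0,0,0.6, 0,0,0,0,0,0,0.7, 0,0,0,0,0,0,0.8, 0,0,0,0,0,0,0.8, 0,0,0,0,0,0,0.8]'; python3 - <<'E'
from h import *
goto(bedpose(.045,.019),bedtool(BY))
E
```

```text
t: 10.55
ee_pos: [0.5994, 0.0446, 0.096]
orientation: [0.692, 0.716, -0.062, 0.061]
contact_force: [-0.1, 0.8, -7.6]
grip_width: 0.504
grip_force: 63.6
t: 11.05
ee_pos: [0.5997, 0.0447, 0.0966]
orientation: [0.692, 0.716, -0.061, 0.061]
contact_force: [-0.2, 0.1, -0.2]
grip_width: 0.798
grip_force: 0.0
shift [-0.09  0.07  0.21] rot [-0.003 -0.001  0.002] t 11.05
```

```bash
python3 -m jog '[0,0,0,0,0,0,0.9, 0,0,-1.5,0,0,0,0.9, 0,0,-4,0,0,0,0.9, 0,0,-7.5,0,0,0,0.9, 0,0,-11,0,0,0,0.9]'; python3 -m jog '[-2.5,0,0,0,0,0,0.9, -5.5,0,0,0,0,0,0.5, -8,0,0,0,0,0,0, -8,0,0,0,0,0,0, -8,0,0,0,0,0,0]'; python3 - <<'E'
from h import *
import cv2
m=optics.camera_model("wrist");im=optics.capture("wrist")
P=np.array([[-.035,.022,.05],[-.035,-.022,.05],[.1,.0,.044]])
for p in P:
    q=bedpose(*(np.array([.046,0,0])+p)[[0,2,1]]);u=proj(m,[q])[0];print(u);cv2.circle(im,(int(u[1]),int(u[0])),3,(0,0,255),-1)
cv2.imwrite("pics/w4.png",im)
goto(bedpose(.045,.019),bedtool(BY))
E
```

```text
t: 11.55
ee_pos: [0.599, 0.0637, 0.2057]
orientation: [0.692, 0.716, -0.062, 0.06]
contact_force: [0.4, 0.1, -0.9]
grip_width: 0.9
grip_force: 0.0
t: 12.05
ee_pos: [0.602, -0.0155, 0.2186]
orientation: [0.693, 0.716, -0.061, 0.061]
contact_force: [-1.1, 1.2, -0.5]
grip_width: 0.218
grip_force: 0.0
[176.52181363 277.0030807 ]
[176.62078154 354.34099902]
[-106.67712176  316.03747823]
shift [ 7.83  0.1  11.2 ] rot [-0.004 -0.002  0.003] t 12.1
```

View pics/w4.png

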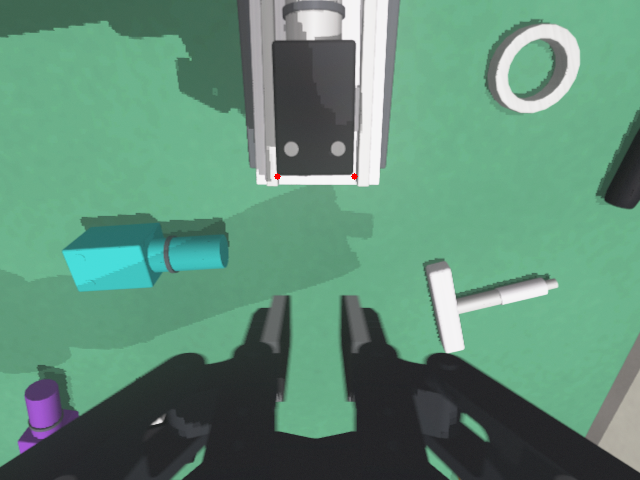

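The holder rests where predicted, rear edge at (176,277)-(176,354), between the guides. Now shut the fingers, lower them behind it, and approach the rear face.

```bash
python3 -m jog '[-0.2,0.1,2,0,0,0,0, -0.3,0.1,5,0,0,0,0, -0.3,0.1,8,0,0,0,0, -0.3,0.1,10.5,0,0,0,0, -0.3,0.1,11.5,0,0,0,0]'; python3 -m jog '[0,0,0,0,0,0,0, 0.5,0,0,0,0,0,0, 1,0,0,0,0,0,0, 1.3,0,0,0,0,0,0, 1.3,0,0,0,0,0,0]'; python3 - <<'E'
from h import *
goto(bedpose(.0,.014),bedtool(BY))
f=[]
print(bedR(BY).T@readout.sense()["contact_force"])
E
```

```text
t: 12.6
ee_pos: [0.6021, -0.0369, 0.1033]
orientation: [0.692, 0.717, -0.063, 0.059]
contact_force: [-0.5, 0.0, 0.2]
grip_width: -0.001
grip_force: 0.0
t: 13.1
ee_pos: [0.6034, -0.0238, 0.1042]
orientation: [0.692, 0.717, -0.061, 0.061]
contact_force: [-0.4, -1.2, -0.5]
grip_width: 0.001
grip_force: 0.0
shift [ 2.3  -0.06  0.27] rot [-0.002 -0.002  0.004] t 13.1
[-1.0900479   0.4748573  -0.73854831]
```

```bash
python3 -m jog '[0.5,-0.05,0.1,0,0,0,0, 1,-0.05,0.2,0,0,0,0, 1.5,-0.05,0.2,0,0,0,0, 1.8,-0.05,0.2,0,0,0,0, 2.0,-0.05,0.2,0,0,0,0]'; python3 -m jog '[0.2,0,0,0,0,0,0, 0.4,0,0,0,0,0,0, 0.6,0,0,0,0,0,0, 0.8,0,0,0,0,0,0, 1,0,0,0,0,0,0]';python3 -m jog '[0.3,0,0,0,0,0,0, 0.6,0,0,0,0,0,0, 0.9,0,0,0,0,0,0, 1.2,0,0,0,0,0,0, 1.5,0,0,0,0,0,0]'; python3 - <<'E'
from h import *
goto(bedpose(.0,.014),bedtool(BY))
print(bedR(BY).T@readout.sense()["contact_force"])
E
```

```text
t: 13.6
ee_pos: [0.6018, -0.0052, 0.098]
orientation: [0.692, 0.717, -0.061, 0.061]
contact_force: [-0.2, 0.2, 1.0]
grip_width: 0.001
grip_force: 0.0
t: 14.1
ee_pos: [0.6015, 0.0032, 0.0966]
orientation: [0.693, 0.716, -0.062, 0.061]
contact_force: [-0.7, -3.8, 1.5]
grip_width: 0.001
grip_force: 2.2
t: 14.6
ee_pos: [0.6009, 0.0193, 0.0937]
orientation: [0.692, 0.716, -0.061, 0.061]
contact_force: [-0.5, -4.2, 1.8]
grip_width: 0.002
grip_force: 2.0
shift [-2.13  0.03 -0.02] rot [-0.004 -0.001  0.003] t 14.6
[-4.40699469  0.60101738  1.01934263]
```

```bash
python3 -m jog '[0.5,0,0,0,0,0,0, 1,0,0,0,0,0,0, 1.5,0,0,0,0,0,0, 2,0,0,0,0,0,0, 2.5,0,0,0,0,0,0]'; python3 -m jog '[0.5,0,0,0,0,0,0, 1,0,0,0,0,0,0, 1.5,0,0,0,0,0,0, 2,0,0,0,0,0,0, 2.3,0,0,0,0,0,0]'; python3 - <<'E'
from h import *
import cv2
goto(bedpose(.07,.014),bedtool(BY))
print(bedR(BY).T@readout.sense()["contact_force"])
E
```

```text
t: 15.1
ee_pos: [0.6, 0.0441, 0.0894]
orientation: [0.692, 0.716, -0.061, 0.061]
contact_force: [-0.4, -4.6, 1.4]
grip_width: 0.001
grip_force: 1.9
t: 15.6
ee_pos: [0.5993, 0.0669, 0.0854]
orientation: [0.692, 0.717, -0.061, 0.061]
contact_force: [-0.4, -4.1, 0.8]
grip_width: 0.001
grip_force: 1.7
shift [ 0.03  0.05 -0.  ] rot [-0.004 -0.002  0.003] t 15.6
[-4.18737017  0.49190607  0.09807638]
```

```bash
cat > ok.py <<'E'
from h import *
import sys
s=readout.sense();B=bedR(BY);f=B.T@s["contact_force"];p=B.T@(s["ee_pos"]-BED)
print("bed force",np.round(f,2),"bed pos mm",np.round(p*1000,1),"t",round(s["t"],2));sys.exit(-f[0]>5.6)
E
python3 -m jog '[0.1,0,0,0,0,0,0, 0.2,0,0,0,0,0,0, 0.3,0,0,0,0,0,0, 0.4,0,0,0,0,0,0, 0.4,0,0,0,0,0,0]' >/dev/null; python3 ok.py && python3 -m jog '[0.1,0,0,0,0,0,0, 0.2,0,0,0,0,0,0, 0.3,0,0,0,0,0,0, 0.4,0,0,0,0,0,0, 0.4,0,0,0,0,0,0]' >/dev/null; python3 ok.py && python3 -m jog '[0.1,0,0,0,0,0,0, 0.2,0,0,0,0,0,0, 0.3,0,0,0,0,0,0, 0.4,0,0,0,0,0,0, 0.4,0,0,0,0,0,0]' >/dev/null; python3 ok.py && python3 -m jog '[0.1,0,0,0,0,0,0, 0.2,0,0,0,0,0,0, 0.3,0,0,0,0,0,0, 0.4,0,0,0,0,0,0, 0.4,0,0,0,0,0,0]' >/dev/null; python3 ok.py
```

```text
bed force [-3.96 -0.24 -0.01] bed pos mm [73.1  0.4 14. ] t 16.1
bed force [-3.96 -0.24 -0.01] bed pos mm [73.1  0.4 14. ] t 16.1
bed force [-3.96 -0.24 -0.01] bed pos mm [73.1  0.4 14. ] t 16.1
bed force [-3.96 -0.24 -0.01] bed pos mm [73.1  0.4 14. ] t 16.1False
False
False
False
```

```bash
sed -i 's/sys.exit(-f\[0\]>5.6)/sys.exit(int(-f[0]>5.6))/' ok.py
python3 -m jog '[0.1,0,0,0,0,0,0, 0.2,0,0,0,0,0,0, 0.3,0,0,0,0,0,0, 0.4,0,0,0,0,0,0, 0.4,0,0,0,0,0,0]' >/dev/null; python3 ok.py && python3 -m jog '[0.1,0,0,0,0,0,0, 0.2,0,0,0,0,0,0, 0.3,0,0,0,0,0,0, 0.4,0,0,0,0,0,0, 0.4,0,0,0,0,0,0]' >/dev/null && python3 ok.py && python3 -m jog '[0.1,0,0,0,0,0,0, 0.2,0,0,0,0,0,0, 0.3,0,0,0,0,0,0, 0.4,0,0,0,0,0,0, 0.4,0,0,0,0,0,0]' >/dev/null && python3 ok.py && python3 -m jog '[0.1,0,0,0,0,0,0, 0.2,0,0,0,0,0,0, 0.3,0,0,0,0,0,0, 0.4,0,0,0,0,0,0, 0.4,0,0,0,0,0,0]' >/dev/null && python3 ok.py
```

```text
bed force [-2.99 -0.28 -0.08] bed pos mm [77.3  0.5 14. ] t 16.6
bed force [-2.76 -0.46  0.58] bed pos mm [81.3  0.5 14. ] t 17.1
bed force [-2.19  0.28 -0.52] bed pos mm [85.3  0.5 14. ] t 17.6
bed force [-1.3   0.67  0.8 ] bed pos mm [89.3  0.5 14. ] t 18.1
```

```bash
sed -i 's/>5.6/>3.3/' ok.py
python3 -m jog '[0.1,0,0,0,0,0,0, 0.2,0,0,0,0,0,0, 0.3,0,0,0,0,0,0, 0.4,0,0,0,0,0,0, 0.4,0,0,0,0,0,0]' >/dev/null; python3 ok.py && python3 -m jog '[0.1,0,0,0,0,0,0, 0.2,0,0,0,0,0,0, 0.3,0,0,0,0,0,0, 0.4,0,0,0,0,0,0, 0.4,0,0,0,0,0,0]' >/dev/null && python3 ok.py && python3 -m jog '[0.1,0,0,0,0,0,0, 0.2,0,0,0,0,0,0, 0.3,0,0,0,0,0,0, 0.4,0,0,0,0,0,0, 0.4,0,0,0,0,0,0]' >/dev/null && python3 ok.py
```

```text
bed force [-2.84  0.12 -0.51] bed pos mm [93.3  0.5 14. ] t 18.6
bed force [-1.79  0.05 -0.06] bed pos mm [97.3  0.5 14. ] t 19.1
bed force [-4.06  0.01 -0.25] bed pos mm [100.8   0.5  14. ] t 19.6
```

```bash
python3 -m jog '[0.05,0,0,0,0,0,0, 0.1,0,0,0,0,0,0, 0.1,0,0,0,0,0,0, 0.1,0,0,0,0,0,0, 0.1,0,0,0,0,0,0]'; python3 ok.py
```

```text
t: 20.1
ee_pos: [0.5983, 0.0979, 0.08]
orientation: [0.693, 0.716, -0.062, 0.061]
contact_force: [-0.2, -5.9, 2.0]
grip_width: 0.0
grip_force: 2.9
bed force [-6.17  0.38  0.93] bed pos mm [101.2   0.5  14. ] t 20.1
```

```bash
python3 -m jog '[0.05,0,0,0,0,0,0, 0.1,0,0,0,0,0,0, 0.1,0,0,0,0,0,0, 0.1,0,0,0,0,0,0, 0.1,0,0,0,0,0,0]'; python3 ok.py
```

```text
t: 20.6
ee_pos: [0.5982, 0.0985, 0.0799]
orientation: [0.693, 0.716, -0.062, 0.061]
contact_force: [0.7, -7.2, 1.8]
grip_width: -0.004
grip_force: 3.5
bed force [-7.46 -0.47  0.47] bed pos mm [101.8   0.5  14. ] t 20.6
```

```bash
python3 -m jog '[0.05,0,0,0,0,0,0, 0.1,0,0,0,0,0,0, 0.15,0,0,0,0,0,0, 0.15,0,0,0,0,0,0, 0.15,0,0,0,0,0,0]'; python3 ok.py
```

```text
t: 21.1
ee_pos: [0.5982, 0.0993, 0.0798]
orientation: [0.693, 0.716, -0.062, 0.061]
contact_force: [-0.1, -8.6, 3.4]
grip_width: 0.004
grip_force: 4.4
bed force [-9.06  0.41  1.83] bed pos mm [102.6   0.5  14. ] t 21.1
```

```bash
python3 -m jog '[0.05,0,0,0,0,0,0, 0.1,0,0,0,0,0,0, 0.13,0,0,0,0,0,0, 0.13,0,0,0,0,0,0, 0.13,0,0,0,0,0,0]'; python3 ok.py;  python3 -m jog '[0,0,0,0,0,0,0, 0,0,0,0,0,0,0, 0,0,0,0,0,0,0, 0,0,0,0,0,0,0, 0,0,0,0,0,0,0]'; python3 -m jog '[0,0,0,0,0,0,0, 0,0,0,0,0,0,0, 0,0,0,0,0,0,0, 0,0,0,0,0,0,0, 0,0,0,0,0,0,0]';python3 ok.py
```

```text
t: 21.6
ee_pos: [0.5982, 0.0999, 0.0796]
orientation: [0.693, 0.716, -0.063, 0.062]
contact_force: [-0.4, -9.9, 5.2]
grip_width: 0.0
grip_force: 5.2
bed force [-10.65   0.67   3.36] bed pos mm [103.3   0.5  14. ] t 21.6
t: 22.1
ee_pos: [0.5982, 0.0999, 0.0797]
orientation: [0.693, 0.716, -0.063, 0.062]
contact_force: [-1.0, -9.4, 5.0]
grip_width: -0.004
grip_force: 5.2
t: 22.6
ee_pos: [0.5982, 0.0999, 0.0796]
orientation: [0.693, 0.716, -0.063, 0.062]
contact_force: [0.3, -8.8, 4.7]
grip_width: 0.001
grip_force: 5.2
bed force [-9.48 -0.04  3.06] bed pos mm [103.3   0.5  14. ] t 22.6
```

```bash
python3 -m jog '[0.03,0,0,0,0,0,0, 0.06,0,-0.03,0,0,0,0, 0.1,0,-0.05,0,0,0,0, 0.1,0,-0.05,0,0,0,0, 0.1,0,-0.05,0,0,0,0]'; python3 ok.py;  python3 -m jog '[0,0,0,0,0,0,0, 0,0,0,0,0,0,0, 0,0,0,0,0,0,0, 0,0,0,0,0,0,0, 0,0,0,0,0,0,0]'; python3 -m jog '[0,0,0,0,0,0,0, 0,0,0,0,0,0,0, 0,0,0,0,0,0,0, 0,0,0,0,0,0,0, 0,0,0,0,0,0,0]';python3 ok.py
```

```text
t: 23.1
ee_pos: [0.5979, 0.1015, 0.0794]
orientation: [0.693, 0.716, -0.063, 0.061]
contact_force: [0.5, -9.2, 1.1]
grip_width: -0.001
grip_force: 4.2
bed force [-9.24 -0.16 -0.5 ] bed pos mm [104.8   0.8  14.1] t 23.1
t: 23.6
ee_pos: [0.5979, 0.1015, 0.0795]
orientation: [0.693, 0.716, -0.063, 0.061]
contact_force: [0.7, -8.3, 0.9]
grip_width: -0.003
grip_force: 4.2
t: 24.1
ee_pos: [0.5979, 0.1015, 0.0794]
orientation: [0.693, 0.716, -0.063, 0.061]
contact_force: [0.6, -9.2, 1.0]
grip_width: 0.003
grip_force: 4.2
bed force [-9.23 -0.3  -0.58] bed pos mm [104.9   0.8  14.1] t 24.1
```

```bash
python3 -m jog '[-0.1,0,0,0,0,0,0, -0.2,0,0,0,0,0,0, -0.3,0,0,0,0,0,0, -0.4,0,0,0,0,0,0, -0.5,0,0,0,0,0,0]'; python3 ok.py;  python3 -m jog '[-0.3,0,0,0,0,0,0, -0.6,0,0,0,0,0,0, -1,0,0,0,0,0,0, -1.5,0,0,0,0,0,0, -2,0,0,0,0,0,0]';python3 ok.py; python3 -m jog '[-1,0,-1,0,0,0,0, -1.5,0,-3,0,0,0,0, -2,0,-6,0,0,0,0, -3,0,-9,0,0,0,0, -4,0,-9,0,0,0,0]'; python3 - <<'E'
from h import *
import cv2
optics.capture("wrist");m=optics.camera_model("wrist");im=optics.capture("wrist")
for s in(.149,.146):
  for y in(.022,-.022):
    u=proj(m,[bedpose(s-.035,.05,y)])[0];print(u);cv2.circle(im,(int(u[1]),int(u[0])),2,(0,0,255),-1)
cv2.imwrite("pics/w5.png",im)
E
```

```text
t: 24.6
ee_pos: [0.5984, 0.0995, 0.0806]
orientation: [0.692, 0.717, -0.061, 0.061]
contact_force: [1.6, 0.3, -0.6]
grip_width: -0.002
grip_force: 0.0
bed force [ 0.38 -1.59 -0.52] bed pos mm [102.7   0.3  14.8] t 24.6
t: 25.1
ee_pos: [0.5989, 0.0782, 0.0839]
orientation: [0.692, 0.716, -0.062, 0.061]
contact_force: [0.0, -0.3, -0.1]
grip_width: 0.002
grip_force: 0.0
bed force [-0.23  0.01 -0.17] bed pos mm [81.1  0.5 14.4] t 25.1
t: 25.6
ee_pos: [0.6022, 0.0557, 0.1843]
orientation: [0.692, 0.717, -0.058, 0.063]
contact_force: [0.9, -0.4, 0.3]
grip_width: -0.003
grip_force: 0.0
[121.46995802 266.55819966]
[121.41197406 356.72016525]
[127.87698447 266.78598523]
[127.81837744 356.53165714]
```

View pics/w5.png

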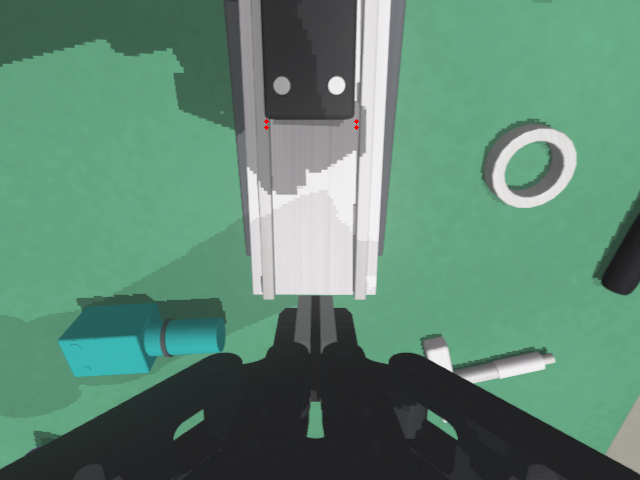

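The wrist view shows the block straight between the guides, rear edge at row 118 (columns 265–354). It hardly sprang back, so the nose is still on the probe. Handing in.

```bash
python3 -c "
from workcell import job
print(job.finish_job())"
```

```text
the job is handed in; nothing more can be done
None
```

The long-nosed holder was set down and released between the guides, slid down the bed, and held against the probe for about 1 s at an estimated 5–8 N. It was then left resting there and the job was handed in at about 26 s; no verdict came back, and the probe force is inferred from wrist force and travel, not measured directly.

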